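# Keep the casserole warm and lock the hob

### The arm

A 7-joint arm with a two-finger parallel gripper is mounted at the origin on a cart in front of the work surface, level with it; the furniture and walls round the work are solid. World frame = base frame: x ahead of the robot, y to its left, z up, the work surface at z = 0. Lengths are in m, angles in rad, forces in N, time in s.
With the tool pointing down it reaches from about 0.4 to 0.9 m from the base axis. Payload 5.5 kg.
Tool frame: the origin (TCP) lies on the centre line of the jaws, within the pads' length; the fingertips stand bot.tip_extent ahead of it and the grasp point (between the pads) lies 6 mm ahead of it (bot.tip_extent is the distance from the TCP to the fingertips, in m); z points along the fingers, y is the line along which they close (so a half turn about z gives the same grasp; the last joint's range is limited). The gripper opens to 92 mm and grips with 3 to 60 N. Pads are 19 mm wide; open, the fingers measure 130 mm over their backs; the gripper's body (75 mm by 190 mm) begins 47 mm behind the grasp point.
Start: joints at [1.444, 0.501, -0.427, 1.55, 0.221, 1.138, -0.21], TCP at [0.247, -0.601, 0.252] pointing down, gripper open.
Joint ranges: [-2.88, 2.88], [-0.31, 2.03], [-1.54, 1.56], [0.2, 2.42], [-1.41, 4.55], [0.19, 2.02], [-2.57, 2.57]. Speed limits (rad/s): [2.57, 2.57, 3.14, 3.14, 3.14, 3.14, 3.14].

### API

Orientations are given as a 3x3 rotation matrix whose columns are the frame's x, y, z axes.
In Python, from cell import bot gives the robot as it stands.
- The arm moves only by the tool drive_tool, never from a script. Its argument "commands" is a list of rows, each an object with "translation": the shift along the tool's x, y, z in mm, a list of three; "dr": the turn, a rotation vector about the tool's x, y, z in rad, a list of three; "grip": the closure, from 0 (fully open) to 1 (shut). In form: [{"translation": [dx, dy, dz], "dr": [wx, wy, wz], "grip": grip}, ...]. A call has 1 to 12 rows; each row shifts and turns the commanded pose from where the row before left it, along the tool's axes as they then stand; what a row does not reach is not made up. A row lasts 1/10 s, in which the tool goes at most 50 mm and 8.59 degrees, less where a joint would pass 70% of its speed; a pose out of reach is approached as far as the arm can. A call with a gripper value outside its range is refused whole. The fingers move at their own pace and stop on an object; "grip_force" is the grip in N (left out, the last holds). Time passes only in rows, so rows that do not move let the fingers close. It gives the time, the measured TCP pose, the force, the opening and the grip force at its end, in the units of the state.
- bot.sense(): the state, without advancing time (a new reading comes with each control period).
- bot.read_camera(name): name is "scene" or "top" or "wrist"; returns a dict with "pixels" (384x512x3 uint8, red, green, blue), "range_z" (384x512 float32, m along the optical axis (not along the pixel's ray), 0 where there is no reading), "fx", "fy", "cx", "cy" (pixels), "R" (3x3) and "t" (3): a world point X has camera coordinates R X + t. Camera axes: x right, y down, z forward; pixel columns grow to the right and rows downward; lengths in m; the calibration is good to about 2 mm. A picture is of the moment at which its call begins.
- bot.hand_in(): hands the job in; it is judged then, once.
The state is a dict: "time": time; "joint_pos": joint angles; "joint_velocities": joint speeds; "joint_torque": joint torques, N m; "tcp_pos": TCP position; "tool_rot": TCP orientation; "ft_force": force on the tool from outside, world axes, zero at the start; "moment": the same for the moment, N m; "finger_gap": finger opening in m; "grip_force": force on a finger pad.
Only numpy, scipy, OpenCV 4.12 (cv2) and the standard library are available. Lean on these libraries where they do the work, as an engineer would, in place of code of your own. Each camera call takes 0.05 s, during which the arm holds its last target. There are 200 camera calls.

### The job

Set the portable hob to keep the casserole warm, only by pushing with the fingers: switch it on by pushing the white-marked half of the red rocker fully down, then press the green key fully and let it come up again, then press the yellow key fully and keep it down. Finish while still holding the yellow key down; press no key before the rocker is on, leave the blue key alone, and do not move the casserole, the egg timer or the shakers.

Things in the scene. Friction and masses are not known exactly. Their poses are not given: they have to be found in the camera images.
- hob: portable induction hob, a fixed grey and black slab 300 mm deep (x), 320 mm wide (y), 52 mm high, on the worktop; origin at the centre of its underside, x points away from its front edge, z up. Along the front edge an aluminium panel, its surface 53 mm above the worktop, carries four controls in a row 105 mm in front of the origin, 72 mm apart: a red rocker and a green, a yellow and a blue round key, in an order that changes from start to start
- power_rocker (a joint): angle of the red rocker, rad: 0 off (about 0 to 0.03 at the start), 0.28 fully on. A V-shaped rocker 54 mm long (front to back) and 30 mm wide on a crosswise pivot in a black frame; when it is off the half nearer the hob's front edge, which has a white bar, stands up and the far half lies level; push the white-marked half down (about 3 N at 18 mm from the pivot) until that half is level. It stays where it is left
- power_on (a point): point to push on the red rocker: on the face of its white-marked half, 18 mm from the pivot towards the hob's front edge; about 12 mm above the panel when off, it goes down 5 mm to 7 mm above the panel when fully on. Moves and turns with the rocker
- green_key (a joint): how far the green push key is pressed, m: 0 released, 0.007 fully down. A round key 32 mm across on a spring (starts to move at about 1.1 N, fully down at about 5 N, comes back up by itself when let go); it selects keep-warm
- green_top (a point): centre of the top face of the green push key, which is 32 mm across; released it stands 11 mm above the aluminium panel and 8 mm above its black collar (41 mm across); it goes down with the key; z up, x away from the hob's front edge
- yellow_key (a joint): how far the yellow push key is pressed, m: 0 released, 0.007 fully down. A round key 32 mm across on a spring (starts to move at about 1.1 N, fully down at about 5 N, comes back up by itself when let go); it is the panel lock, which works while it is held down
- yellow_top (a point): centre of the top face of the yellow push key, which is 32 mm across; released it stands 11 mm above the aluminium panel and 8 mm above its black collar (41 mm across); it goes down with the key; z up, x away from the hob's front edge
- yellow_unit: the fixed black collar of the yellow key together with the key; origin on the panel at the centre of the key, 53 mm above the worktop, z up
- blue_key (a joint): how far the blue push key is pressed, m: 0 released, 0.007 fully down. A round key 32 mm across on a spring (starts to move at about 1.1 N, fully down at about 5 N, comes back up by itself when let go); it is not to be pressed
- blue_top (a point): centre of the top face of the blue push key, which is 32 mm across; released it stands 11 mm above the aluminium panel and 8 mm above its black collar (41 mm across); it goes down with the key; z up, x away from the hob's front edge
- casserole: lidded cream casserole with a long handle, 172 mm (x) by 303 mm (y, with the handle) by 104 mm high, loose on the hob's glass behind the controls; origin on the underside, at the middle of its whole length: the round pot's centre lies about 65 mm from there along +y, the handle runs along -y. Its wall stands about 70 mm behind the row of controls, its top 156 mm above the worktop
- egg_timer: white kitchen timer, 61 mm across, 58 mm high, loose on the worktop to the right of the hob, near the front edge; origin at the centre of its underside
- salt_shaker: shaker with grey top, 44 mm across, 90 mm high, loose on the worktop to the right of the hob, near the front edge; origin at the centre of its underside
- pepper_shaker: shaker with grey top, 44 mm across, 90 mm high, loose on the worktop to the right of the hob, near the front edge; origin at the centre of its underside

How it is judged:
By the outcome, as a careful person would: the job done as asked, in the order asked, and still so for the second after the job is handed in, while the arm keeps its last pose, push and grip.
It also fails if it takes over 42 s, if anything falls off the work surface, if the arm or the gripper's body presses on something with over 40 N, if the wrist force passes 120 N, or if a joint passes its speed limit or range.

## Working session

There is one attempt and no reset: what is moved stays moved. The work goes in short steps, Python scripts to look and compute and a tool call to move; the robot and the scene stay as the last step left them, time stands still between calls to the robot, and variables do not carry over. Pictures are saved under pics/ and viewed, at most 10 in all, crops included, and the job is handed in when it is done.

Besides the shell and the picture viewer there is one more tool, called after "Emit:" as a command line: name --argument value ..., lists and objects as JSON in quotes. drive_tool: Moves the arm, as the interface text tells. Its arguments: {"type":"object","properties":{"commands":{"type":"array"},"grip_force":{"type":"number"}},"required":["commands"]}

```bash
mkdir -p pics; python3 - <<'E'
from cell import bot
import cv2,numpy as np
for n in("scene","top"):
    d=bot.read_camera(n); cv2.imwrite(f"pics/{n}0.png",d["pixels"][:,:,::-1]); np.savez(f"{n}0.npz",**d)
s=bot.sense(); print(bot.tip_extent,s["tcp_pos"],s["tool_rot"],s["finger_gap"],s["time"],s["ft_force"])
E
```

```text
0.025 [ 0.24672133 -0.60072823  0.25078028] [[ 9.24972014e-01  3.80034706e-01 -6.29241976e-04]
 [ 3.80035225e-01 -9.24970605e-01  1.61476595e-03]
 [ 3.16367719e-05 -1.73274743e-03 -9.99998498e-01]] 0.09162099287737258 0.1 [ 0.51925502  0.18933246 -0.39785188]
```

View pics/top0.png

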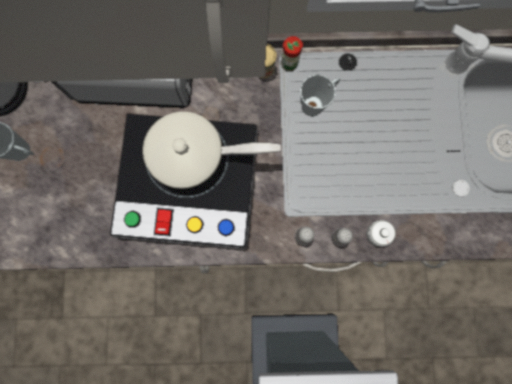

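View pics/scene0.png

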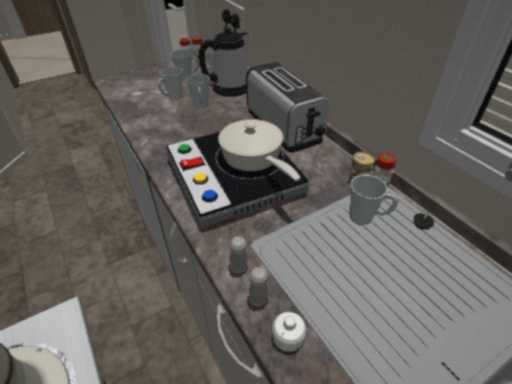

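The top view shows green at (132,219), the red rocker at (164,221), yellow at (194,224) and blue at (226,227). The shakers and timer are at (305-380,235). The pan handle points right, clear of the panel.

```bash
cat >h.py <<'E'
import numpy as np,cv2
def seg(d):
    hsv=cv2.cvtColor(d["pixels"],cv2.COLOR_RGB2HSV); H,S,V=[hsv[...,i].astype(int) for i in range(3)]
    ok=(S>140)&(V>70)
    return {"red":ok&((H<8)|(H>172)),"green":ok&(H>45)&(H<85),"yellow":ok&(H>18)&(H<35),"blue":ok&(H>100)&(H<130)}
def comps(d,m,amin=25):
    n,l,st,c=cv2.connectedComponentsWithStats(m.astype(np.uint8))
    return [(st[i,4],c[i],np.median(d["range_z"][l==i])) for i in range(1,n) if st[i,4]>amin]
def ray(d,uv,z):
    R,t=d["R"],d["t"]; o=-R.T@t
    r=R.T@np.array([(uv[0]-d["cx"])/d["fx"],(uv[1]-d["cy"])/d["fy"],1]); return o+r*(z-o[2])/r[2]
def dep(d,uv,z): 
    return d["R"].T@(np.array([(uv[0]-d["cx"])/d["fx"]*z,(uv[1]-d["cy"])/d["fy"]*z,z])-d["t"])
E
python3 - <<'E'
from h import *
for n in("top","scene"):
    d=dict(np.load(n+"0.npz"))
    for k,m in seg(d).items():
        for a,c,z in comps(d,m,15): print(n,k,a,c.round(1),ray(d,c,.064).round(4),dep(d,c,z).round(4))
d=dict(np.load("top0.npz"))
print(d["fx"],-d["R"].T@d["t"],d["R"].round(3))
for u in((345,237),(382,233),(305,236),(113,234),(245,246)): print(u,ray(d,u,.05).round(3))
E
```

```text
top red 231 [292.4  45.9] [0.9229 0.0595 0.064 ] [0.9007 0.0644 0.1084]
top red 306 [163.1 221. ] [0.5056 0.368  0.064 ] [0.506  0.3691 0.0589]
top green 139 [131.8 218.8] [0.512  0.4391 0.064 ] [0.5122 0.4395 0.0624]
top yellow 165 [194.3 224.2] [0.4967 0.2971 0.064 ] [0.4968 0.2973 0.0626]
top blue 159 [225.5 227. ] [0.4891 0.2263 0.064 ] [0.4892 0.2263 0.0624]
scene red 46 [196.6  40.3] [0.887  1.1863 0.064 ] [0.8486 1.0896 0.1003]
scene red 41 [184.4  41.6] [0.8338 1.2019 0.064 ] [0.7986 1.1041 0.1003]
scene red 186 [386.5 161. ] [0.9478 0.092  0.064 ] [0.8969 0.0573 0.1077]
scene red 138 [191.9 162.4] [0.5043 0.3617 0.064 ] [0.5058 0.3664 0.0603]
scene green 48 [184.  147.6] [0.5126 0.4358 0.064 ] [0.5131 0.4374 0.0628]
scene yellow 93 [200.  177.8] [0.4962 0.292  0.064 ] [0.4966 0.2931 0.063 ]
scene blue 96 [209.2 194.8] [0.4887 0.2225 0.064 ] [0.4888 0.2229 0.0636]
432.7564496154604 [0.43056522 0.16839742 1.04898918] [[-0.021 -1.     0.003]
 [-0.989  0.02  -0.148]
 [ 0.148 -0.006 -0.989]]
(345, 237) [ 0.461 -0.047  0.05 ]
(382, 233) [ 0.469 -0.133  0.05 ]
(305, 236) [0.465 0.045 0.05 ]
(113, 234) [0.479 0.485 0.05 ]
(245, 246) [0.446 0.183 0.05 ]
```

Emit:
drive_tool --commands '[{"translation":[32,-32,0],"dr":[0,0,0],"grip":1},{"translation":[32,-32,0],"dr":[0,0,0],"grip":1},{"translation":[32,-32,0],"dr":[0,0,0],"grip":1},{"translation":[32,-32,0],"dr":[0,0,0],"grip":1},{"translation":[32,-32,0],"dr":[0,0,0],"grip":1},{"translation":[32,-32,0],"dr":[0,0,0],"grip":1},{"translation":[32,-32,0],"dr":[0,0,0],"grip":1},{"translation":[32,-32,0],"dr":[0,0,0],"grip":1},{"translation":[32,-32,0],"dr":[0,0,0],"grip":1},{"translation":[32,-32,0],"dr":[0,0,0],"grip":1},{"translation":[32,-32,0],"dr":[0,0,0],"grip":1},{"translation":[32,-32,0],"dr":[0,0,0],"grip":1}]' --grip_force 20

```text
time: 1.3
tcp_pos: [0.4564, -0.0985, 0.2517]
tool_rot: [[0.925, 0.38, -0.0], [0.38, -0.925, -0.0], [-0.0, 0.0, -1.0]]
ft_force: [0.1, -0.5, 0.2]
finger_gap: 0.0021
grip_force: 0.0
```

Emit:
drive_tool --commands '[{"translation":[0,0,0],"dr":[0,0,0.125],"grip":1},{"translation":[0,0,0],"dr":[0,0,0.125],"grip":1},{"translation":[0,0,0],"dr":[0,0,0.125],"grip":1},{"translation":[0,0,0],"dr":[0,0,0.125],"grip":1},{"translation":[-2,-45,0],"dr":[0,0,0],"grip":1},{"translation":[-2,-45,0],"dr":[0,0,0],"grip":1},{"translation":[-2,-45,0],"dr":[0,0,0],"grip":1},{"translation":[-2,-45,0],"dr":[0,0,0],"grip":1},{"translation":[-2,-45,0],"dr":[0,0,0],"grip":1},{"translation":[-2,-45,0],"dr":[0,0,0],"grip":1},{"translation":[-2,-45,0],"dr":[0,0,0],"grip":1},{"translation":[-2,-45,0],"dr":[0,0,0],"grip":1}]'

```text
time: 2.5
tcp_pos: [0.4797, 0.2609, 0.2514]
tool_rot: [[0.994, -0.11, -0.0], [-0.11, -0.994, -0.001], [-0.0, 0.001, -1.0]]
ft_force: [0.9, 0.2, -0.0]
finger_gap: -0.0
grip_force: 0.0
```

Emit:
drive_tool --commands '[{"translation":[-2,-40,0],"dr":[0,0,0],"grip":1},{"translation":[-2,-40,0],"dr":[0,0,0],"grip":1},{"translation":[0,-27,0],"dr":[0,0,0],"grip":1},{"translation":[0,0,20],"dr":[0,0,0],"grip":1},{"translation":[0,0,20],"dr":[0,0,0],"grip":1},{"translation":[0,0,20],"dr":[0,0,0],"grip":1},{"translation":[0,0,0],"dr":[0,0,0],"grip":1}]'

```text
time: 3.2
tcp_pos: [0.4857, 0.3643, 0.1884]
tool_rot: [[0.994, -0.109, -0.005], [-0.109, -0.994, -0.004], [-0.005, 0.005, -1.0]]
ft_force: [0.3, 0.1, -0.0]
finger_gap: 0.0002
grip_force: 0.0
```

```bash
python3 - <<'E'
from cell import bot
from h import *
d=bot.read_camera("wrist"); cv2.imwrite("pics/w1.png",d["pixels"][:,:,::-1]); np.savez("w1.npz",**d)
s=bot.sense(); print(s["tcp_pos"],s["tool_rot"].tolist() if hasattr(s["tool_rot"],"tolist") else s["tool_rot"],s["joint_pos"])
for k,m in seg(d).items():
    for a,c,z in comps(d,m): print(k,a,c.round(1),ray(d,c,.064).round(4),dep(d,c,z).round(4))
E
```

```text
[0.48660353 0.36505858 0.19015659] [[0.9939757489425369, -0.10955735130080628, -0.003065499971387245], [-0.10956484214320347, -0.9939767714133737, -0.002392332915949571], [-0.002784938106626132, 0.0027137919223059865, -0.9999924396979932]] [-0.35933165  0.49674944 -0.4358747   1.71270564  0.24268781  0.98981923
 -2.56438651]
red 1691 [246.2 177.3] [0.5092 0.3719 0.064 ] [0.5083 0.3721 0.0603]
green 853 [172.2 179.1] [0.5153 0.443  0.064 ] [0.5152 0.4431 0.0637]
yellow 913 [319.7 178.6] [0.5001 0.3013 0.064 ] [0.5    0.3013 0.0636]
yellow 113 [249.8 289. ] [0.3823 0.3831 0.064 ] [0.5175 0.3642 0.2481]
yellow 136 [262.9 288.3] [0.3816 0.3686 0.064 ] [0.5173 0.3601 0.2481]
yellow 2668 [239.9 331.2] [0.3253 0.4015 0.064 ] [0.509  0.368  0.2561]
blue 908 [392.6 178.3] [0.4927 0.2311 0.064 ] [0.4926 0.2309 0.0637]
```

View pics/w1.png

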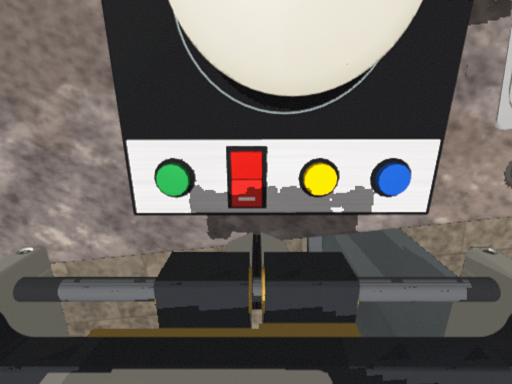

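The wrist view shows the rocker at (246,177) with its white bar on the near half. Green is at (172,179) and yellow at (320,179). Joint 7 is almost at its limit, so I'll turn back a little before pressing.

Emit:
drive_tool --commands '[{"translation":[0,0,0],"dr":[0,0,-0.1],"grip":1},{"translation":[0,0,0],"dr":[0,0,-0.1],"grip":1},{"translation":[2,-5,0],"dr":[0,0,0],"grip":1},{"translation":[0,0,20],"dr":[0,0,0],"grip":1},{"translation":[0,0,20],"dr":[0,0,0],"grip":1},{"translation":[0,0,20],"dr":[0,0,0],"grip":1},{"translation":[0,0,18],"dr":[0,0,0],"grip":1},{"translation":[0,0,0],"dr":[0,0,0],"grip":1},{"translation":[0,0,0],"dr":[0,0,0],"grip":1}]'

```text
time: 4.15
tcp_pos: [0.4896, 0.3715, 0.1144]
tool_rot: [[0.996, 0.088, 0.0], [0.088, -0.996, 0.001], [0.0, -0.001, -1.0]]
ft_force: [1.4, 0.3, 0.5]
finger_gap: 0.0004
grip_force: 0.0
```

```bash
python3 - <<'E'
from cell import bot
from h import *
s=bot.sense(); print(s["tcp_pos"],s["joint_pos"],s["ft_force"])
d=bot.read_camera("wrist"); cv2.imwrite("pics/w2.png",d["pixels"][:,:,::-1])
for k,m in seg(d).items():
    for a,c,z in comps(d,m): print(k,a,c.round(1),ray(d,c,.064).round(4),dep(d,c,z).round(4))
E
```

```text
[0.48964571 0.37148562 0.11444537] [-0.36322987  0.60591239 -0.44333545  1.74671697  0.32727783  0.86210079
 -2.43524099] [1.3637547  0.27855101 0.52120105]
red 2647 [259.1 201.7] [0.513  0.3724 0.064 ] [0.5117 0.3723 0.0603]
green 1590 [158.6 189.2] [0.5159 0.4431 0.064 ] [0.5158 0.4431 0.0638]
yellow 1530 [353.1 225.4] [0.5009 0.3025 0.064 ] [0.5007 0.3023 0.0634]
yellow 126 [249.8 290.1] [0.4388 0.373  0.064 ] [0.5205 0.3772 0.1746]
yellow 145 [262.8 289. ] [0.4407 0.3628 0.064 ] [0.521  0.3731 0.1742]
yellow 2671 [240.3 331.1] [0.3977 0.3776 0.064 ] [0.5117 0.3791 0.1824]
blue 1510 [444.  242.3] [0.4935 0.2325 0.064 ] [0.4932 0.232  0.0634]
```

View pics/w2.png

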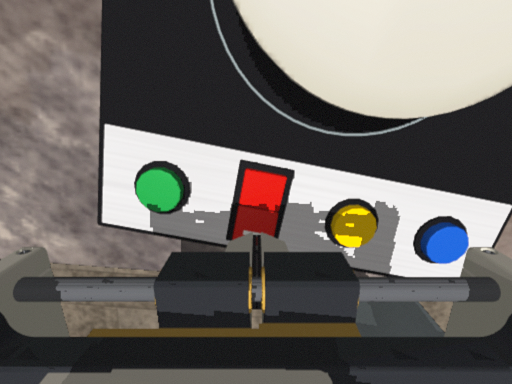

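The fingertips stand over the white-marked half of the rocker, at about (256,235). I'll press now.

Emit:
drive_tool --commands '[{"translation":[-2,0,7],"dr":[0,0,0],"grip":1},{"translation":[0,0,7],"dr":[0,0,0],"grip":1},{"translation":[0,0,3],"dr":[0,0,0],"grip":1},{"translation":[0,0,3],"dr":[0,0,0],"grip":1},{"translation":[0,0,3],"dr":[0,0,0],"grip":1},{"translation":[0,0,2],"dr":[0,0,0],"grip":1},{"translation":[0,0,2],"dr":[0,0,0],"grip":1},{"translation":[0,0,0],"dr":[0,0,0],"grip":1},{"translation":[0,0,0],"dr":[0,0,0],"grip":1}]'

```text
time: 5.1
tcp_pos: [0.4876, 0.3708, 0.0867]
tool_rot: [[0.996, 0.09, 0.0], [0.09, -0.996, 0.0], [0.0, -0.0, -1.0]]
ft_force: [-0.2, 0.5, 0.6]
finger_gap: 0.0005
grip_force: 0.0
```

Emit:
drive_tool --commands '[{"translation":[0,0,1],"dr":[0,0,0],"grip":1},{"translation":[0,0,1],"dr":[0,0,0],"grip":1},{"translation":[0,0,0],"dr":[0,0,0],"grip":1},{"translation":[0,0,0],"dr":[0,0,0],"grip":1}]'

```text
time: 5.5
tcp_pos: [0.4877, 0.3708, 0.0853]
tool_rot: [[0.996, 0.089, 0.001], [0.089, -0.996, 0.0], [0.001, -0.0, -1.0]]
ft_force: [-0.2, -1.3, 5.8]
finger_gap: 0.0003
grip_force: 2.7
```

Emit:
drive_tool --commands '[{"translation":[0,0,1],"dr":[0,0,0],"grip":1},{"translation":[0,0,1],"dr":[0,0,0],"grip":1},{"translation":[0,0,0],"dr":[0,0,0],"grip":1},{"translation":[0,0,0],"dr":[0,0,0],"grip":1}]'

```text
time: 5.9
tcp_pos: [0.4877, 0.3709, 0.085]
tool_rot: [[0.996, 0.09, 0.001], [0.09, -0.996, -0.0], [0.001, 0.0, -1.0]]
ft_force: [-5.8, -4.4, 18.9]
finger_gap: 0.0001
grip_force: 9.1
```

Emit:
drive_tool --commands '[{"translation":[0,0,-15],"dr":[0,0,0],"grip":1},{"translation":[0,0,-20],"dr":[0,0,0],"grip":1},{"translation":[0,0,-15],"dr":[0,0,0],"grip":1},{"translation":[11,-22,0],"dr":[0,0,0],"grip":1},{"translation":[11,-22,0],"dr":[0,0,0],"grip":1},{"translation":[10,-22,0],"dr":[0,0,0],"grip":1},{"translation":[0,0,0],"dr":[0,0,0],"grip":1},{"translation":[0,0,0],"dr":[0,0,0],"grip":1}]'

```text
time: 6.7
tcp_pos: [0.5129, 0.4397, 0.1326]
tool_rot: [[0.996, 0.09, -0.0], [0.09, -0.996, -0.0], [-0.0, 0.0, -1.0]]
ft_force: [0.8, -1.4, -0.3]
finger_gap: 0.0005
grip_force: 0.0
```

```bash
python3 - <<'E'
from cell import bot
from h import *
s=bot.sense(); print(s["tcp_pos"],s["joint_pos"],s["ft_force"])
d=bot.read_camera("wrist"); e=bot.read_camera("scene")
cv2.imwrite("pics/w3.png",np.hstack([d["pixels"][100:300,:],cv2.resize(e["pixels"][120:220,140:284],(288,200))])[:,:,::-1])
for k,m in seg(d).items():
    for a,c,z in comps(d,m): print(k,a,c.round(1),ray(d,c,.064).round(4),dep(d,c,z).round(4))
E
```

```text
[0.51287218 0.4396588  0.13258661] [-0.44878671  0.67550204 -0.43714221  1.57098759  0.32667848  0.96874636
 -2.46835362] [ 0.82721207 -1.39123379 -0.29711419]
red 2027 [340.  226.5] [0.5151 0.3733 0.064 ] [0.5144 0.3726 0.0623]
green 1098 [252.3 216.9] [0.5169 0.4441 0.064 ] [0.5169 0.4441 0.064 ]
yellow 1238 [420.  248.8] [0.5014 0.3039 0.064 ] [0.5011 0.3034 0.0633]
yellow 127 [249.8 288.6] [0.4501 0.4403 0.064 ] [0.5442 0.4455 0.1925]
yellow 144 [262.8 288.9] [0.4508 0.4291 0.064 ] [0.5443 0.4414 0.1923]
yellow 2663 [239.9 331.2] [0.4032 0.4456 0.064 ] [0.5349 0.4475 0.2005]
blue 122 [504.5 250.4] [0.5063 0.2338 0.064 ] [0.5054 0.2318 0.0621]
```

View pics/w3.png

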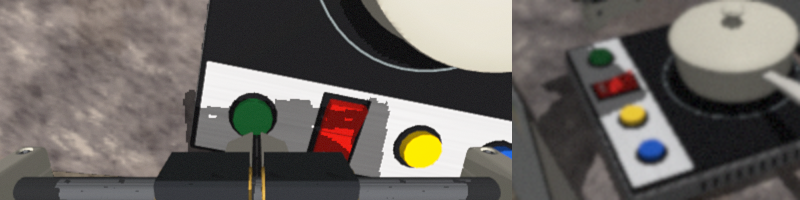

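The rocker at (340,226) in the wrist image has changed tilt. The push stalled with the tip 7 mm above the panel at 19 N, so it is fully on. Next is green.

Emit:
drive_tool --commands '[{"translation":[0,0,15],"dr":[0,0,0],"grip":1},{"translation":[0,0,15],"dr":[0,0,0],"grip":1},{"translation":[0,0,8],"dr":[0,0,0],"grip":1},{"translation":[0,0,4],"dr":[0,0,0],"grip":1},{"translation":[0,0,4],"dr":[0,0,0],"grip":1},{"translation":[0,0,3],"dr":[0,0,0],"grip":1},{"translation":[0,0,2],"dr":[0,0,0],"grip":1},{"translation":[0,0,0],"dr":[0,0,0],"grip":1},{"translation":[0,0,0],"dr":[0,0,0],"grip":1}]'

```text
time: 7.7
tcp_pos: [0.5133, 0.4394, 0.0825]
tool_rot: [[0.996, 0.09, 0.0], [0.09, -0.996, -0.0], [0.0, 0.0, -1.0]]
ft_force: [-2.7, -2.0, 4.3]
finger_gap: 0.0004
grip_force: 2.4
```

Emit:
drive_tool --commands '[{"translation":[0,0,1],"dr":[0,0,0],"grip":1},{"translation":[0,0,1],"dr":[0,0,0],"grip":1},{"translation":[0,0,0],"dr":[0,0,0],"grip":1},{"translation":[0,0,0],"dr":[0,0,0],"grip":1}]'

```text
time: 8.1
tcp_pos: [0.5133, 0.4395, 0.0821]
tool_rot: [[0.996, 0.09, 0.001], [0.09, -0.996, -0.0], [0.001, 0.0, -1.0]]
ft_force: [-4.9, -5.8, 15.0]
finger_gap: 0.0006
grip_force: 7.7
```

Emit:
drive_tool --commands '[{"translation":[0,0,-15],"dr":[0,0,0],"grip":1},{"translation":[0,0,-20],"dr":[0,0,0],"grip":1},{"translation":[0,0,-17],"dr":[0,0,0],"grip":1},{"translation":[-7,35,0],"dr":[0,0,0],"grip":1},{"translation":[-7,35,0],"dr":[0,0,0],"grip":1},{"translation":[-7,35,0],"dr":[0,0,0],"grip":1},{"translation":[-7,35,0],"dr":[0,0,0],"grip":1},{"translation":[0,0,0],"dr":[0,0,0],"grip":1},{"translation":[0,0,0],"dr":[0,0,0],"grip":1}]'

```text
time: 9.0
tcp_pos: [0.4988, 0.2968, 0.1325]
tool_rot: [[0.996, 0.088, 0.002], [0.088, -0.996, 0.001], [0.002, -0.0, -1.0]]
ft_force: [-0.0, 0.8, 0.8]
finger_gap: 0.0008
grip_force: 0.0
```

```bash
python3 - <<'E'
from cell import bot
from h import *
s=bot.sense(); print(s["tcp_pos"],s["joint_pos"])
d=bot.read_camera("wrist"); e=bot.read_camera("top")
cv2.imwrite("pics/w4.png",np.hstack([d["pixels"][100:300,:],cv2.resize(e["pixels"][180:260,100:215],(288,200))])[:,:,::-1])
for k,m in seg(d).items():
    for a,c,z in comps(d,m): 
        if k!="yellow" or c[1]<280: print(k,a,c.round(1),ray(d,c,.064).round(4),dep(d,c,z).round(4))
# rocker profile along hob x (wrist bias included)
m=seg(d)["red"]; v,u=np.nonzero(m); P=np.array([dep(d,(a,b),d["range_z"][b,a]) for a,b in zip(u,v)])
q=P[:,:2]@np.array([.994,-.109]); q-=np.median(q)
for a in range(-30,30,6):
    k=(q*1e3>=a)&(q*1e3<a+6)
    if k.sum()>5: print(a,k.sum(),np.median(P[k,2]).round(4))
E
```

```text
[0.49880742 0.29680597 0.13254383] [-0.23862448  0.52722448 -0.44510533  1.82657038  0.29271441  0.85119962
 -2.30839036]
red 2547 [163.9 199.2] [0.5117 0.3708 0.064 ] [0.5108 0.3716 0.0614]
green 1357 [ 69.9 185.8] [0.5162 0.442  0.064 ] [0.516  0.4423 0.0636]
yellow 1130 [252.4 218.1] [0.502  0.3011 0.064 ] [0.5018 0.301  0.0636]
blue 1145 [338.2 234.9] [0.4936 0.2306 0.064 ] [0.4934 0.2305 0.0636]
-30 204 0.0601
-24 213 0.06
-18 273 0.0601
-12 274 0.06
-6 241 0.0607
0 261 0.0623
6 287 0.0641
12 302 0.0659
18 411 0.0647
```

View pics/w4.png

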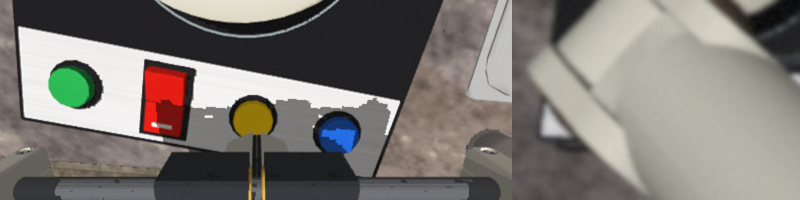

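The rocker's front half is level at 0.060 and its far half is raised, so it is on. Green is back up at 0.0636. The fingers are over yellow at (252,218), so I'll press and hold it.

Emit:
drive_tool --commands '[{"translation":[0,0,15],"dr":[0,0,0],"grip":1},{"translation":[0,0,15],"dr":[0,0,0],"grip":1},{"translation":[0,0,8],"dr":[0,0,0],"grip":1},{"translation":[0,0,4],"dr":[0,0,0],"grip":1},{"translation":[0,0,4],"dr":[0,0,0],"grip":1},{"translation":[0,0,3],"dr":[0,0,0],"grip":1},{"translation":[0,0,2],"dr":[0,0,0],"grip":1},{"translation":[0,0,1],"dr":[0,0,0],"grip":1},{"translation":[0,0,1],"dr":[0,0,0],"grip":1},{"translation":[0,0,0],"dr":[0,0,0],"grip":1},{"translation":[0,0,0],"dr":[0,0,0],"grip":1}]'

```text
time: 10.2
tcp_pos: [0.4974, 0.2976, 0.0818]
tool_rot: [[0.996, 0.09, 0.0], [0.09, -0.996, -0.001], [0.0, 0.001, -1.0]]
ft_force: [-10.9, -5.3, 26.9]
finger_gap: 0.0003
grip_force: 13.3
```

Emit:
drive_tool --commands '[{"translation":[0,0,-0.6],"dr":[0,0,0],"grip":1},{"translation":[0,0,0],"dr":[0,0,0],"grip":1},{"translation":[0,0,0],"dr":[0,0,0],"grip":1},{"translation":[0,0,0],"dr":[0,0,0],"grip":1},{"translation":[0,0,0],"dr":[0,0,0],"grip":1}]'

```text
time: 10.7
tcp_pos: [0.4974, 0.2976, 0.0819]
tool_rot: [[0.996, 0.09, 0.0], [0.09, -0.996, -0.001], [0.0, 0.001, -1.0]]
ft_force: [-9.4, -4.8, 22.8]
finger_gap: 0.0003
grip_force: 11.2
```

```bash
python3 -c "
from cell import bot
print(bot.hand_in())"
```

```text
the job is handed in; nothing more can be done
None
```

The rocker was pushed fully on, green was pressed fully and came back up, and the job was handed in at about 11 s with yellow held fully down at about 23 N; blue and the loose items were not touched.

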